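# Turn the sample carousel until the small tin faces the pointer

### The arm

A 6-joint arm with a two-finger parallel gripper is mounted at the origin on a cart in front of the work surface, level with it; the furniture and walls round the work are solid. World frame = base frame: x ahead of the robot, y to its left, z up, the work surface at z = 0. Lengths are in mm, angles in degrees, forces in N, time in s.
With the tool pointing down it reaches from about 225 to 875 mm from the base axis. Payload 3.4 kg.
Tool frame: the origin (TCP) lies between the finger pads; the fingertips stand 25 mm ahead of it and the grasp point (between the pads) lies 6 mm ahead of it; z points along the fingers, y is the line along which they close (so a half turn about z gives the same grasp; the last joint's range is limited). The gripper opens to 85 mm and grips with 20 to 120 N. Pads are 22 mm wide; open, the fingers measure 114 mm over their backs; the gripper's body (76 mm by 85 mm) begins 54 mm behind the grasp point. The pads swing forward as they close: fully open they stand 13 mm farther back than shut.
Start: joints at [57.009, 15.808, 86.224, -0, 77.962, -6.933], TCP at [252.608, 516.577, 232.028] pointing down, gripper open.
Joint ranges: [-165.64, 165.64], [-43.16, 119.46], [12.63, 154.43], [-67.54, 247.53], [6.08, 155.33], [-154.97, 154.97]. Speed limits (degrees/s): [147.25, 147.25, 180, 180, 180, 180].

### API

Orientations are given as a 3x3 rotation matrix whose columns are the frame's x, y, z axes.
In Python, from plant import * gives the robot as it stands. The module is installed in compiled form; this text tells all that it offers.
- The arm moves only by the shell command python3 -m inch 'ROWS' [FORCE]. ROWS is JSON, a list of rows, each an object of numbers: "tx", "ty", "tz": the shift along the tool's x, y, z in cm; "twist": the turn about the tool's z in rad; "gripper": the opening, from -1 (shut) to 1 (fully open). In form: [{"tx": .., "ty": .., "tz": .., "twist": .., "gripper": ..}, ...]. A call has 1 to 8 rows; each row is the pose to reach, as a shift and turn from the pose commanded when the call began, along the tool's axes at that moment; what a row does not reach only later rows make up. A row lasts 1/8 s, in which the tool goes at most 62.5 mm and 10.7 degrees, less where a joint would pass 70% of its speed; a pose out of reach is approached as far as the arm can. A call with a gripper value outside its range is refused whole. The fingers move at their own pace and stop on an object; FORCE is the grip in N (left out, the last holds). Time passes only in rows, so rows that repeat a pose let the fingers close. It gives the time, the measured TCP pose, the force, the opening and the grip force at its end, in the units of the state.
- get_obs(): the state, without advancing time (a new reading comes with each control period).
- read_camera(name): name is "scene" or "top"; returns a dict with "image" (384x512x3 uint8, red, green, blue), "z_map" (384x512 float32, mm along the optical axis (not along the pixel's ray), 0 where there is no reading), "K" (3x3 intrinsics, pixels), "rvec" (rotation vector, rad) and "tvec" (3), from world to camera coordinates, as OpenCV has them. Camera axes: x right, y down, z forward; pixel columns grow to the right and rows downward; lengths in mm; the calibration is good to about 2 mm. A picture is of the moment at which its call begins.
- close_job(): hands the job in; it is judged then, once.
The state is a dict: "clock": time; "joint_positions": joint angles; "qd": joint speeds; "tau": joint torques, N m; "tool_pos": TCP position; "orientation": TCP orientation; "contact_force": force on the tool from outside, world axes, zero at the start; "wrist_torque": the same for the moment, N m; "opening": finger opening in mm; "grasp_force": force on a finger pad.
Only numpy, scipy, OpenCV 4.12 (cv2) and the standard library are available. Lean on these libraries where they do the work, as an engineer would, in place of code of your own. Each camera call takes 0.05 s, during which the arm holds its last target. There are 200 camera calls.

### The job

Turn the sample carousel by pushing the lugs on its rim with the fingertips until the small tin, the one of the four that is narrower and lower, stands squarely in front of the pointer, and leave the carousel standing still there. Turn it gently; do not touch, lift or unseat any tin, and do not disturb the bolt, the timer and the white box standing around it.

Things in the scene. Friction and masses are not known exactly. Their poses are not given: they have to be found in the camera images.
- pointer_stand: small grey stand fixed to the worktop in front of the carousel (base plate 50 x 70 mm, 12 mm high; steel cone on top pointing at the carousel's axle, 45 mm high over all). Origin on the worktop. Its +x axis points from the stand to the carousel's axle, which is 190 mm away; base plate and cone lie between x = -50 and +20 mm
- pointer_tip (a point): tip of the steel cone, 34 mm above the worktop, 170 mm from the carousel's axle; the line from here to the axle is the pointer's line
- carousel: fixed round dark foot of the carousel (180 mm across, 10 mm high); origin on the worktop, on the upright axle of the disc; it does not turn. The disc on it: bare aluminium, 220 mm across, top 24 mm above the worktop, with four seats (rings 4 mm high) every 90 degrees, centres 66 mm from the axle, and eight identical black rim lugs every 45 degrees, two between each pair of seats (22.5 degrees from a seat)
- turntable (a joint): turn of the disc in rad from where it stood at the start (reads 0 then), positive anticlockwise seen from above; it turns either way by more than a full turn. The bearing drags: about 2 N at a lug turns it, and it stops within a degree or so when no longer pushed
- lug_0 (a point): top of one of the eight lugs, on its mid-plane, 138 mm from the axle, 42 mm above the worktop; turns with the disc, so its bearing from the axle gives those of all lugs. A lug is an upright block with flat radial flanks, 14 mm wide, from 12 to 42 mm above the worktop, reaching from the rim to 150 mm from the axle; between lugs the space beyond the rim is open to the worktop
- small_tin: the tin to bring to the pointer: closed bare-metal sample tin, 58 mm across and 37 mm high, standing loose in a seat of the disc, with about 6 mm play all round; the origin is the centre of its underside, 24 mm above the worktop and 66 mm from the axle
- large_tin_a: closed bare-metal sample tin, a round 69 mm across and 44 mm high, standing loose in a seat of the disc; the origin is the centre of its underside, 24 mm above the worktop and 66 mm from the axle
- large_tin_b: closed bare-metal sample tin, a round 69 mm across and 44 mm high, standing loose in a seat of the disc; the origin is the centre of its underside, 24 mm above the worktop and 66 mm from the axle
- large_tin_c: closed bare-metal sample tin, a round 69 mm across and 44 mm high, standing loose in a seat of the disc; the origin is the centre of its underside, 24 mm above the worktop and 66 mm from the axle
- bolt: hexagon bolt standing on its head, 22 mm across and 58 mm high, loose on the worktop left of the pointer (looking from the robot); origin at the centre of its underside
- lab_timer: white pocket timer lying flat, 128 x 58 x 18 mm (long side along its x), loose on the worktop right of the pointer; origin at the centre of its underside
- white_box: small white box, 35 x 63 x 24 mm, loose on the worktop left of the carousel; origin at the centre of its underside
Mind the look-alikes: they are no part of the job. Leave any blue or red look-alike of the large_tin_a alone. What is shaped like the large_tin_b but black is not meant.

How it is judged (in metres and radians):
At the end, for the whole second after the job is handed in: The small tin's centre lies within 12 mm of the pointer's line, on the side of the axle nearer the pointer; the disc stands still; all four tins stand upright in the ring of seats (y of small_tin in the frame of pointer_stand between -0.012 and 0.012 m and x of small_tin in the frame of pointer_stand below 0.14 m and velocity of joint turntable between -0.05 and 0.05 rad/s and height (world z) of small_tin between 0.018 and 0.03 m and angle between each of small_tin, large_tin_a, large_tin_b, large_tin_c's own z axis and vertical below 0.1 rad and horizontal distance between small_tin and carousel between 0.052 and 0.08 m and height (world z) of large_tin_a between 0.018 and 0.03 m and horizontal distance between large_tin_a and carousel between 0.052 and 0.08 m and height (world z) of large_tin_b between 0.018 and 0.03 m and horizontal distance between large_tin_b and carousel between 0.052 and 0.08 m and height (world z) of large_tin_c between 0.018 and 0.03 m and horizontal distance between large_tin_c and carousel between 0.052 and 0.08 m); the robot touches nothing.
It fails at once if a tin is touched by the robot (more than 1 N) (contact force between any of the fingers, the arm and small_tin above 1 N or contact force between any of the fingers, the arm and large_tin_a above 1 N or contact force between any of the fingers, the arm and large_tin_b above 1 N or contact force between any of the fingers, the arm and large_tin_c above 1 N).
It fails at once if a tin is lifted by more than 12 mm, tipped, or leaves its seat (height (world z) of any of small_tin, large_tin_a, large_tin_b, large_tin_c above 0.036 m or angle between any of small_tin, large_tin_a, large_tin_b, large_tin_c's own z axis and vertical above 0.3 rad or horizontal distance between any of small_tin, large_tin_a, large_tin_b, large_tin_c and carousel above 0.085 m).
It fails at once if the disc is spun fast (over 3 rad/s) (velocity of joint turntable above 3 rad/s or velocity of joint turntable below -3 rad/s).
It fails at once if the bolt, the timer or the white box is moved by more than 20 mm or the bolt is tipped (distance of any of bolt, lab_timer, white_box from where it was at the start of the episode above 0.02 m or angle between bolt's own z axis and vertical above 0.3 rad).
It also fails if it takes over 61 s, if anything falls off the work surface, if the arm or the gripper's body presses on something with over 40 N, if the wrist force passes 120 N, or if a joint passes its speed limit or range.

## Working session

There is one attempt and no reset: what is moved stays moved. The work goes in short steps, Python scripts to look and compute and a shell command to move; the robot and the scene stay as the last step left them, time stands still between calls to the robot, and variables do not carry over. Pictures are saved under pics/ and viewed, at most 10 in all, crops included, and the job is handed in when it is done.

```bash
mkdir -p pics; cat > h.py <<'E'
from plant import *
import numpy as np, cv2
def cam(n):
    c=read_camera(n); R,_=cv2.Rodrigues(np.array(c["rvec"],float)); c["R"]=R; c["t"]=np.array(c["tvec"],float).ravel(); c["K"]=np.array(c["K"],float); return c
def cloud(c):
    z=c["z_map"].astype(float); v,u=np.mgrid[:z.shape[0],:z.shape[1]]
    K=c["K"]; p=np.stack([(u-K[0,2])/K[0,0]*z,(v-K[1,2])/K[1,1]*z,z],-1)
    w=(p-c["t"])@c["R"]; w[z==0]=np.nan; return w
def proj(c,P):
    q=np.atleast_2d(P)@c["R"].T+c["t"]; q=q@c["K"].T; return q[:,:2]/q[:,2:]
E
python3 - <<'E'
from h import *
for n in("top","scene"):
    c=cam(n); cv2.imwrite(f"pics/{n}0.png",c["image"][:,:,::-1]); np.savez(f"{n}0.npz",w=cloud(c),im=c["image"])
    print(n,-c["R"].T@c["t"],c["R"][2])
o=get_obs(); print(o["clock"],o["tool_pos"],o["orientation"],o["opening"],o["contact_force"])
E
```

```text
top [ 410.57061281   32.65973345 1222.21533273] [ 0.09690006 -0.0283466  -0.99489037]
scene [ 206.15041282 -493.44109213  788.21325609] [ 0.31125431  0.56853672 -0.76150296]
0.1 [252.34070697 516.16436305 231.22129596] [[-8.98339604e-01  4.39300729e-01 -9.08233864e-04]
 [ 4.39301611e-01  8.98338625e-01 -1.34492421e-03]
 [ 2.25075377e-04 -1.60718728e-03 -9.99998683e-01]] 85.16053037584501 [0.77555345 0.62539378 0.23626046]
```

View pics/top0.png

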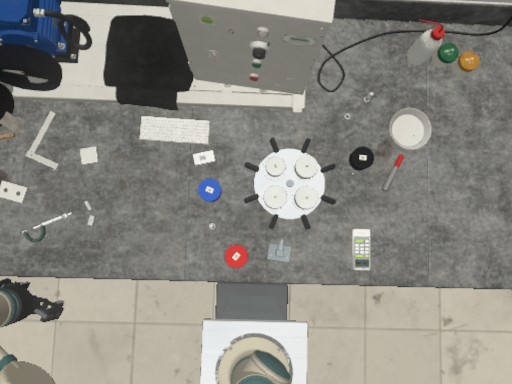

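View pics/scene0.png

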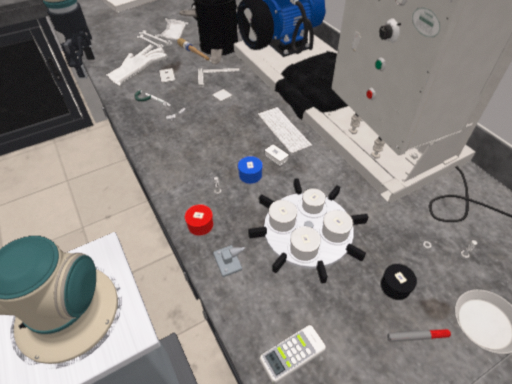

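The top view shows the carousel axle at about (290,183), with tins at (276,166), (307,166), (275,197) and (308,197). The pointer is at (280,250), the bolt at (212,226), the timer at (361,250) and the white box at (204,158). Look-alikes: blue (209,190), red (236,256), black (361,158). The tin at (276,166) looks the smallest, so I'll measure it and check with an enlarged crop.

```bash
cat > meas.py <<'E'
from h import *
from scipy.optimize import least_squares
def measure(c,verbose=True):
    w=cloud(c); im=c["image"]; g=im.max(2)
    v,u=np.mgrid[:384,:512]; near=np.hypot(u-290,v-183)<60
    z=w[...,2]
    tins=[]
    m=(near&(z>52)&(z<80)&(np.hypot(u-290,v-183)<38)).astype(np.uint8)
    n,l,s,cc=cv2.connectedComponentsWithStats(m,connectivity=4)
    for i in range(1,n):
        if s[i,4]>60:
            p=w[l==i]; top=np.median(p[:,2])
            q=w[(l==i)]; (cx,cy),r=cv2.minEnclosingCircle(q[:,:2].astype(np.float32))
            tins.append((cx,cy,r,top,s[i,4],*cc[i]))
    # lugs: dark, elevated
    m=(near&(g<60)&(z>28)&(z<50)).astype(np.uint8)
    n,l,s,cc=cv2.connectedComponentsWithStats(m,connectivity=8)
    lugs=[]
    for i in range(1,n):
        if s[i,4]>15: lugs.append((*np.mean(w[l==i],0),s[i,4],*cc[i]))
    return np.array(tins),np.array(lugs),w
E
python3 - <<'E'
from meas import *
np.set_printoptions(precision=1,suppress=True)
c=cam("top"); t,l,w=measure(c)
print(t);print(l)
im=c["image"][:,:,::-1]; cv2.imwrite("pics/crop.png",cv2.resize(im[125:275,185:385],(800,600),interpolation=cv2.INTER_CUBIC))
# pointer, bolt etc: raised points near
for n,(u0,v0,r,h) in dict(pointer=(280,250,16,6),bolt=(212,226,8,15),timer=(361,250,25,9),box=(204,158,14,12),red=(236,256,16,10),blue=(209,190,16,10)).items():
    s=w[v0-r:v0+r,u0-r:u0+r].reshape(-1,3); s=s[s[:,2]>h]; print(n,s.mean(0),s.min(0),s.max(0),cv2.minAreaRect(s[:,:2].astype(np.float32)))
s=w[210:225,150:180].reshape(-1,3);print("table",np.nanmedian(s,0))
E
```

```text
[[ 620.3 -135.8   34.6   68.1  421.   305.9  165.9]
 [ 619.   -41.9   29.5   61.1  294.   274.8  165.8]
 [ 525.6  -43.7   34.2   67.8  430.   274.5  196.5]
 [ 527.3 -136.9   34.3   67.9  428.   305.9  197. ]]
[[ 689.4 -137.2   41.2   44.   305.7  145. ]
 [ 680.7  -39.9   40.1   21.   274.   146.8]
 [ 613.6   29.    38.6   18.   250.8  167.8]
 [ 621.2 -207.3   40.5   46.   328.1  167.8]
 [ 516.5   27.8   39.    19.   250.2  199.6]
 [ 523.  -209.2   39.9   49.   328.3  199.9]
 [ 449.5 -141.4   40.8   33.   305.7  223.4]]
pointer [362.5 -63.1  19.1] [334.  -99.5   6.1] [415.5 -19.7  46.9] ((361.192138671875, -63.371986389160156), (80.51657104492188, 74.74105834960938), 48.60122299194336)
bolt [435.  141.7  50.9] [430.1 137.7  24.1] [439.6 146.9  60.9] ((434.7526550292969, 142.06410217285156), (9.034869194030762, 9.245856285095215), 6.3065571784973145)
timer [ 377.7 -314.7   16.5] [ 315.5 -343.1    9.1] [ 441.4 -286.8   25.1] ((378.5195007324219, -314.9911804199219), (125.74871063232422, 55.74422836303711), 0.4968922734260559)
box [644.8 176.4  22.7] [622.  142.7  12.1] [668.4 208.5  31.1] ((645.523193359375, 176.53492736816406), (34.8509521484375, 62.60327911376953), 14.042535781860352)
red [348.3  66.3  44.1] [314.6  32.   37.9] [382.5 100.2  49.4] ((348.4930725097656, 66.1512680053711), (66.92680358886719, 66.62899780273438), 46.798397064208984)
blue [542.9 152.1  43.5] [510.6 118.9  10.2] [578.  186.2  50.8] ((543.9329223632812, 152.32766723632812), (67.3840103149414, 66.26573181152344), 4.258955001831055)
table [457.8 289.7   0. ]
```

View pics/crop.png

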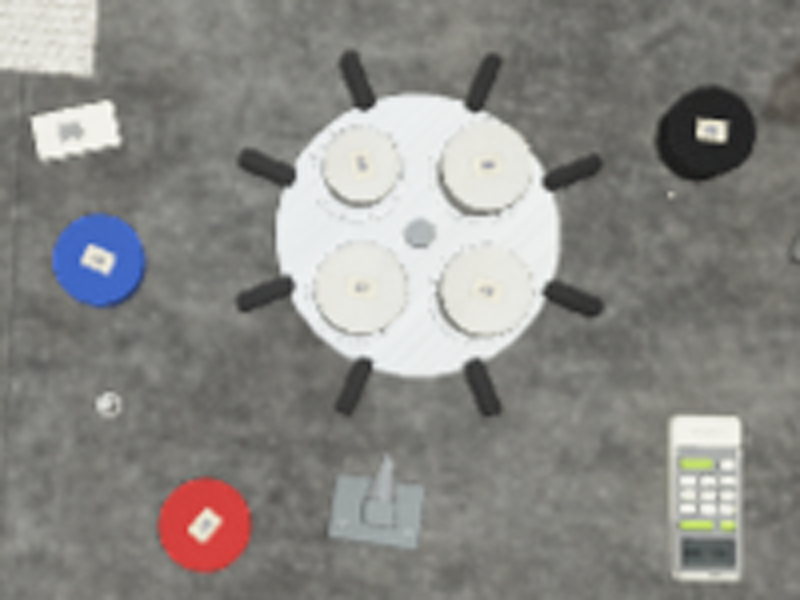

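The small tin is the one at top-view pixel (275,166), crop (362,163). Its radius is 29.5 mm and its height 37 mm, while the other three are about 34.4 and 44 mm. Next: axle, lug bearing, pointer bearing and clearances.

```bash
cat >> meas.py <<'E'
def axle(t,l):
    small=np.argmin(t[:,3]); a=[]
    A=np.array([573.,-90])
    def f(p):
        r=[]
        for i,x in enumerate(t): # tins near seats
            b=p[2]+np.pi/2*np.round((np.arctan2(x[1]-p[1],x[0]-p[0])-p[2])/(np.pi/2))
            r+=list((x[:2]-p[:2]-66*np.array([np.cos(b),np.sin(b)]))/2)
        for x in l: # lugs: only bearing
            d=x[:2]-p[:2]; b=np.arctan2(d[1],d[0])-p[2]-np.pi/8; b-=np.pi/4*np.round(b/(np.pi/4)); r.append(b*130)
        return r
    s=t[small]; s0=np.arctan2(s[1]-A[1],s[0]-A[0])
    q=least_squares(f,[*A,s0],loss="soft_l1")
    return q.x[:2],np.degrees(q.x[2]),s,q
E
python3 - <<'E'
from meas import *
np.set_printoptions(precision=1,suppress=True)
c=cam("top"); t,l,w=measure(c); A,b,s,q=axle(t,l)
print("axle",A,"seat",b,"res",q.fun)
print("lug bearings",np.degrees(np.arctan2(l[:,1]-A[1],l[:,0]-A[0])))
p=w[232:268,262:298].reshape(-1,3); p=p[(p[:,2]>6)&(p[:,2]<60)&(np.hypot(p[:,0]-A[0],p[:,1]-A[1])>160)]
base=p[(p[:,2]<17)]; rect=cv2.minAreaRect(base[:,:2].astype(np.float32)); print("base",rect)
r=np.hypot(*(p[:,:2]-A).T); hi=p[(p[:,2]>25)]
k=np.argsort(np.hypot(*(hi[:,:2]-A).T))[:8]; print(hi[k])
d=np.array(rect[0])-A; print("base bearing",np.degrees(np.arctan2(d[1],d[0])),np.hypot(*d))
d=hi[k][:,:2].mean(0)-A; print("tip bearing",np.degrees(np.arctan2(d[1],d[0])),np.hypot(*d))
o=w.reshape(-1,3); o=o[(o[:,0]>715)&(o[:,1]>-200)&(o[:,1]<150)&(o[:,2]>15)]; print("device min x",np.sort(o[:,0])[:5], np.sort(o[o[:,2]>90][:,0])[:5])
ob=get_obs();R=np.array(ob["orientation"]);g=np.array([A[0]+138*np.cos(np.radians(3)),A[1]+138*np.sin(np.radians(3)),232]);print(ob["tool_pos"],g,(g-ob["tool_pos"])@R/10, "twist",np.radians(np.degrees(np.arctan2(R[1,0],R[0,0]))-3))
E
```

```text
axle [569.2 -89.5] seat 46.351792789836914 res [ 1.7 -0.4  2.1 -0.2  2.   0.1  1.9  0.1  0.1 -1.   1.3  0.1  0.8  0.1
 -1.6]
lug bearings [  23.9  -21.6   69.4  -66.1  114.2 -111.1 -156.9]
base ((361.4947814941406, -64.3962631225586), (90.65827941894531, 91.20899963378906), 73.90047454833984)
[[403.8 -68.4  35.7]
 [400.9 -71.6  33.8]
 [400.9 -67.9  42.6]
 [397.9 -71.1  40. ]
 [397.8 -68.4  36.4]
 [397.7 -65.4  36.7]
 [394.9 -71.4  37.7]
 [394.8 -68.5  37.2]]
base bearing 173.1029294827532 209.25543568505114
tip bearing 173.17148155154362 171.86027436935228
device min x [790.1 790.5 790.5 790.6 790.7] [790.1 790.5 790.5 790.6 790.7]
[252.4 516.3 231.5] [707.  -82.3 232. ] [-67.1 -33.8  -0. ] twist 2.634419873468919
```

```bash
python3 -m inch '[{"tx":-4,"ty":-2,"gripper":-1},{"tx":-8,"ty":-4,"gripper":-1},{"tx":-12,"ty":-6,"gripper":-1},{"tx":-16,"ty":-8,"gripper":-1},{"tx":-20,"ty":-10,"gripper":-1},{"tx":-24,"ty":-12,"gripper":-1},{"tx":-28,"ty":-13.5,"gripper":-1},{"tx":-30,"ty":-13.5,"gripper":-1}]' 20
python3 -m inch '[{"twist":0.18},{"twist":0.36},{"twist":0.54},{"twist":0.72},{"twist":0.9},{"twist":1.08},{"twist":1.26},{"twist":1.44}]'
cat > go.py <<'E'
from h import *
import sys
A=np.array([571.5,-89.7])
def go(R,b,z):
    o=get_obs();M=np.array(o["orientation"]);p=np.array(o["tool_pos"]);r=np.radians(b)
    yaw=np.degrees(np.arctan2(M[1,0],M[0,0]));d=p[:2]-A
    print("t",o["clock"],"pos",p.round(1),"R",np.hypot(*d).round(1),"b",np.degrees(np.arctan2(d[1],d[0])).round(1),"yaw",yaw.round(1),"open",o["opening"],"F",np.round(o["contact_force"],1),"q",np.round(o["joint_positions"]),"Mz",M[2].round(3))
    g=np.array([A[0]+R*np.cos(r),A[1]+R*np.sin(r),z])
    print("shift cm",((g-p)@M/10).round(2),"twist",np.radians(yaw-b).round(3))
if __name__=="__main__": go(*map(float,sys.argv[1:]))
E
python3 go.py 138 50 232
```

```text
t 0.2 pos [252.4 516.3 231.5] R 684.9 b 117.8 yaw 153.9 open 85.60247959670822 F [0.1 1.2 0.1] q [57. 16. 86. -0. 78. -7.] Mz [ 0.    -0.001 -1.   ]
shift cm [-5.861e+01 -2.703e+01 -3.000e-02] twist 1.814invalid input at $[0]: expected keys tx, ty, tz, twist, gripper
invalid input at $[0]: expected keys tx, ty, tz, twist, gripper
```

```bash
python3 -m inch '[{"tx":-4,"ty":-2,"tz":0,"twist":0,"gripper":-1},{"tx":-8,"ty":-4,"tz":0,"twist":0.15,"gripper":-1},{"tx":-12,"ty":-6,"tz":0,"twist":0.3,"gripper":-1},{"tx":-16,"ty":-8,"tz":0,"twist":0.45,"gripper":-1},{"tx":-20,"ty":-10,"tz":0,"twist":0.6,"gripper":-1},{"tx":-24,"ty":-12,"tz":0,"twist":0.75,"gripper":-1},{"tx":-28,"ty":-13.5,"tz":0,"twist":0.9,"gripper":-1},{"tx":-30,"ty":-13.5,"tz":0,"twist":0.9,"gripper":-1}]' 20
python3 go.py 138 50 232
```

```text
clock: 1.2
tool_pos: [463.9, 261.9, 232.0]
orientation: [[-0.213, 0.977, -0.0], [0.977, 0.213, -0.0], [-0.0, -0.0, -1.0]]
contact_force: [-0.4, 0.5, 0.1]
opening: -0.2
grasp_force: 0.0
t 1.2 pos [463.9 261.9 232. ] R 367.7 b 107.0 yaw 102.3 open -0.24234349338713504 F [-0.4  0.5  0.1] q [22. 12. 91. -0. 77. 10.] Mz [-0. -0. -1.]
shift cm [-28.21  13.95  -0.  ] twist 0.913
```

```bash
python3 -m inch '[{"tx":-4,"ty":2,"tz":0,"twist":0.15,"gripper":-1},{"tx":-8,"ty":4,"tz":0,"twist":0.3,"gripper":-1},{"tx":-12,"ty":6,"tz":0,"twist":0.45,"gripper":-1},{"tx":-16,"ty":8,"tz":0,"twist":0.6,"gripper":-1},{"tx":-20,"ty":10,"tz":0,"twist":0.75,"gripper":-1},{"tx":-24,"ty":12,"tz":0,"twist":0.9,"gripper":-1},{"tx":-27,"ty":13.5,"tz":0,"twist":0.913,"gripper":-1},{"tx":-28.2,"ty":13.95,"tz":0,"twist":0.913,"gripper":-1}]'
python3 go.py 138 50 48
python3 - <<'E'
from h import *
c=cam("scene");cv2.imwrite("pics/s1.png",c["image"][:,:,::-1])
E
```

```text
clock: 2.2
tool_pos: [660.6, 17.4, 231.2]
orientation: [[0.641, 0.767, -0.001], [0.767, -0.641, 0.001], [0.0, -0.001, -1.0]]
contact_force: [-0.8, 0.5, -0.9]
opening: -0.1
grasp_force: 0.0
t 2.2 pos [660.6  17.4 231.2] R 139.3 b 50.2 yaw 50.1 open -0.08084222907190348 F [-0.8  0.5 -0.9] q [-5. 23. 75.  0. 82. 35.] Mz [ 0.    -0.001 -1.   ]
shift cm [-0.13  0.08 18.32] twist 0.002
```

View pics/s1.png

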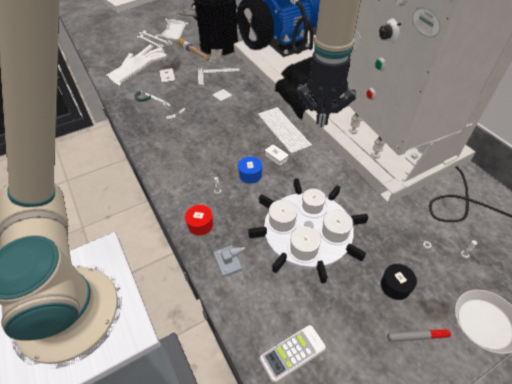

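The shut fingers hang at (322,120), high above the carousel and clear of everything. I'll descend between the lugs at 24° and 69°.

```bash
python3 -m inch '[{"tx":-0.1,"ty":0.1,"tz":3,"twist":0,"gripper":-1},{"tx":-0.1,"ty":0.1,"tz":6,"twist":0,"gripper":-1},{"tx":-0.1,"ty":0.1,"tz":9,"twist":0,"gripper":-1},{"tx":-0.1,"ty":0.1,"tz":12,"twist":0,"gripper":-1},{"tx":-0.1,"ty":0.1,"tz":14.5,"twist":0,"gripper":-1},{"tx":-0.1,"ty":0.1,"tz":16.5,"twist":0,"gripper":-1},{"tx":-0.1,"ty":0.1,"tz":17.8,"twist":0,"gripper":-1},{"tx":-0.1,"ty":0.1,"tz":18.3,"twist":0,"gripper":-1}]'
python3 go.py 138 50 48
```

```text
clock: 3.25
tool_pos: [659.0, 17.6, 48.5]
orientation: [[0.641, 0.768, -0.001], [0.768, -0.641, 0.001], [-0.0, -0.001, -1.0]]
contact_force: [-0.7, -0.5, 0.2]
opening: -0.2
grasp_force: 0.0
t 3.25 pos [659.   17.6  48.5] R 138.5 b 50.8 yaw 50.1 open -0.18918786133241322 F [-0.7 -0.5  0.2] q [-5. 31. 89.  0. 60. 35.] Mz [-0.    -0.001 -1.   ]
shift cm [-0.04  0.19  0.05] twist 0.002
```

```bash
python3 -m inch '[{"tx":-0.02,"ty":-0.72,"tz":0,"twist":-0.052,"gripper":-1},{"tx":-0.08,"ty":-1.44,"tz":0,"twist":-0.105,"gripper":-1},{"tx":-0.17,"ty":-2.16,"tz":0,"twist":-0.157,"gripper":-1},{"tx":-0.30,"ty":-2.87,"tz":0,"twist":-0.209,"gripper":-1},{"tx":-0.47,"ty":-3.57,"tz":0,"twist":-0.262,"gripper":-1},{"tx":-0.68,"ty":-4.26,"tz":0,"twist":-0.314,"gripper":-1},{"tx":-0.92,"ty":-4.95,"tz":0,"twist":-0.367,"gripper":-1},{"tx":-1.19,"ty":-5.61,"tz":0,"twist":-0.419,"gripper":-1}]'
python3 go.py 138 74 48
```

```text
clock: 4.25
tool_pos: [609.3, 43.9, 50.0]
orientation: [[0.272, 0.962, 0.002], [0.962, -0.272, 0.0], [0.001, 0.002, -1.0]]
contact_force: [0.6, -1.0, 0.1]
opening: 0.1
grasp_force: 0.0
t 4.25 pos [609.3  43.9  50. ] R 138.8 b 74.2 yaw 74.2 open 0.06681918724327901 F [ 0.6 -1.   0.1] q [-2. 27. 96.  0. 56. 13.] Mz [ 0.001  0.002 -1.   ]
shift cm [-0.08  0.05  0.2 ] twist 0.003
```

```bash
python3 -m inch '[{"tx":-0.02,"ty":-0.72,"tz":0.05,"twist":-0.052,"gripper":-1},{"tx":-0.08,"ty":-1.44,"tz":0.1,"twist":-0.105,"gripper":-1},{"tx":-0.17,"ty":-2.16,"tz":0.1,"twist":-0.157,"gripper":-1},{"tx":-0.30,"ty":-2.87,"tz":0.1,"twist":-0.209,"gripper":-1},{"tx":-0.47,"ty":-3.57,"tz":0.1,"twist":-0.262,"gripper":-1},{"tx":-0.68,"ty":-4.26,"tz":0.1,"twist":-0.314,"gripper":-1},{"tx":-0.92,"ty":-4.95,"tz":0.1,"twist":-0.367,"gripper":-1},{"tx":-1.19,"ty":-5.61,"tz":0.1,"twist":-0.419,"gripper":-1}]'
python3 go.py 138 98 48
python3 - <<'E'
from h import *
a=cam("top")["image"][110:270,190:390,::-1];b=cam("scene")["image"][130:300,180:400,::-1]
cv2.imwrite("pics/t2.png",np.hstack([cv2.resize(a,(400,320)),cv2.resize(b,(400,320))]))
E
```

```text
clock: 5.25
tool_pos: [552.2, 47.7, 49.0]
orientation: [[-0.143, 0.99, 0.002], [0.99, 0.143, 0.0], [-0.0, 0.002, -1.0]]
contact_force: [-0.1, 0.6, 0.1]
opening: 0.5
grasp_force: 0.0
t 5.25 pos [552.2  47.7  49. ] R 138.8 b 98.0 yaw 98.2 open 0.5180277540697036 F [-0.1  0.6  0.1] q [ -2.  23. 104.   0.  53. -10.] Mz [-0.     0.002 -1.   ]
shift cm [-0.08  0.    0.1 ] twist 0.004
```

View pics/t2.png

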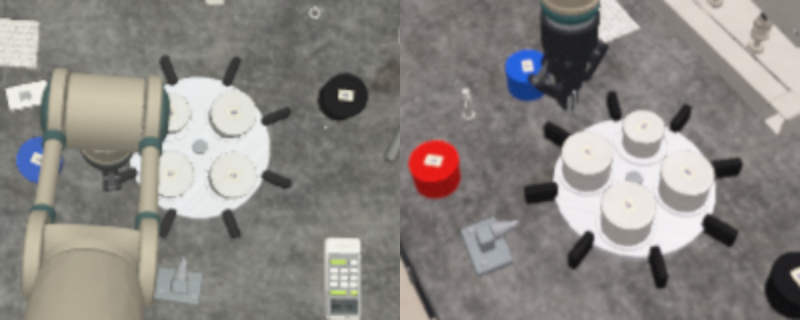

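The disc has not turned: the small tin is still at (643,130) in the right half of the picture. The fingers, at (572,105), must have passed over the lug. I'll measure the real fingertip position.

```bash
python3 - <<'E'
from h import *
np.set_printoptions(precision=1,suppress=True)
c=cam("scene");w=cloud(c);p=np.array(get_obs()["tool_pos"])
print("proj tcp,tip25,lugs",proj(c,[p,p-[0,0,25],p-[0,0,45]]))
s=w.reshape(-1,3);m=(np.hypot(s[:,0]-p[0],s[:,1]-p[1])<45)&(s[:,2]>5)&(s[:,2]<150); q=s[m]
for z in range(5,150,10):
    k=q[(q[:,2]>=z)&(q[:,2]<z+10)]
    if len(k): print(z,len(k),k.mean(0),k.min(0),k.max(0))
cv2.imwrite("pics/f.png",cv2.resize(c["image"][140:220,220:330,::-1],(770,560),interpolation=cv2.INTER_CUBIC))
E
```

```text
proj tcp,tip25,lugs [[272.3 186.2]
 [272.2 192.4]
 [272.  197.1]]
5 1 [515.9  24.1  14.2] [515.9  24.1  14.2] [515.9  24.1  14.2]
15 24 [546.7  21.2  22.7] [507.7   9.9  17.5] [580.4  41.4  25. ]
25 20 [534.4  25.9  28.7] [507.8  11.3  25. ] [582.7  41.7  33.8]
35 58 [518.6  28.   41.9] [507.9   8.9  36.2] [533.4  47.   44.8]
45 8 [536.9  37.4  50.6] [508.1  23.3  45. ] [557.9  43.3  55. ]
55 27 [547.4  41.8  59.9] [537.2  37.1  55.4] [563.7  51.8  64.7]
65 25 [546.4  42.1  69.8] [537.4  37.6  65. ] [563.5  50.9  74.6]
75 22 [549.1  39.2  80. ] [538.   35.2  75.2] [562.8  43.3  85. ]
85 20 [550.5  38.9  90.3] [536.6  35.7  85.5] [573.2  46.3  93.7]
95 78 [548.2  40.2 101. ] [518.5  31.4  95.3] [588.9  56.8 104.9]
105 55 [551.4  40.2 109.6] [510.9  30.5 105.2] [595.9  56.4 114.7]
115 68 [557.6  37.9 119.7] [510.7  29.1 115.3] [596.1  55.  124.9]
125 59 [555.8  36.9 129.4] [511.3  28.7 125. ] [595.7  52.8 134.7]
135 58 [550.1  36.3 139.4] [509.5  27.4 135.1] [596.8  51.  144.6]
145 37 [540.3  33.5 147.8] [508.7  26.4 145. ] [572.5  40.6 150. ]
```

View pics/f.png

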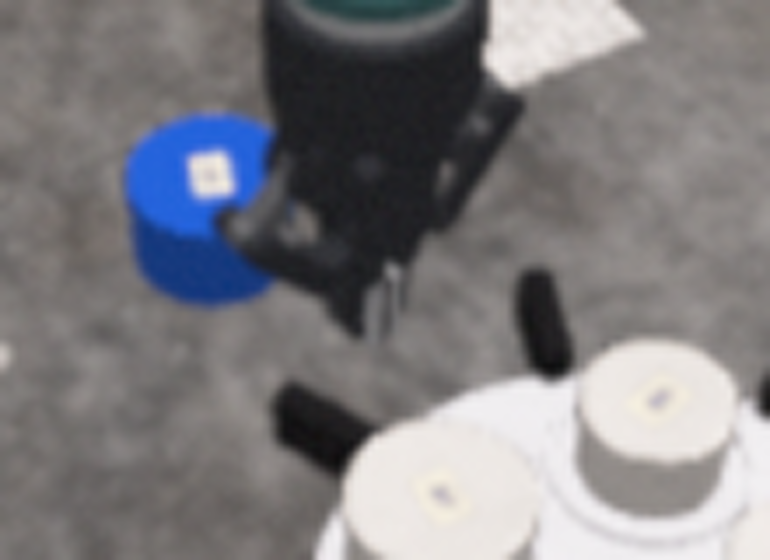

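In the crop, the pale fingertips end at about (375,340). They stay at z ≈ 40-55, higher than the nominal 24, so they cleared the 42 mm lugs. I'll go down slowly in this gap, a little further out, and watch the force.

```bash
python3 -m inch '[{"tx":0.15,"ty":0,"tz":0.3,"twist":0,"gripper":-1},{"tx":0.3,"ty":0,"tz":0.6,"twist":0,"gripper":-1},{"tx":0.3,"ty":0,"tz":0.9,"twist":0,"gripper":-1},{"tx":0.3,"ty":0,"tz":1.2,"twist":0,"gripper":-1},{"tx":0.3,"ty":0,"tz":1.5,"twist":0,"gripper":-1},{"tx":0.3,"ty":0,"tz":1.8,"twist":0,"gripper":-1},{"tx":0.3,"ty":0,"tz":2.0,"twist":0,"gripper":-1},{"tx":0.3,"ty":0,"tz":2.0,"twist":0,"gripper":-1}]'
python3 - <<'E'
from h import *
from go import go
np.set_printoptions(precision=1,suppress=True)
go(142,105,29)
c=cam("scene");w=cloud(c);p=np.array(get_obs()["tool_pos"])
print("proj tcp,tip25",proj(c,[p,p-[0,0,25]]))
s=w.reshape(-1,3);m=(np.hypot(s[:,0]-p[0],s[:,1]-p[1])<22)&(s[:,2]>2)&(s[:,2]<80); q=s[m]
print(np.sort(q[:,2])[:30])
E
```

```text
clock: 6.4
tool_pos: [551.2, 50.4, 27.8]
orientation: [[-0.14, 0.99, -0.0], [0.99, 0.14, 0.0], [0.0, -0.0, -1.0]]
contact_force: [-0.2, -0.3, -0.1]
opening: 0.1
grasp_force: 0.0
t 6.4 pos [551.2  50.4  27.8] R 141.5 b 98.2 yaw 98.1 open 0.11237898310841168 F [-0.2 -0.3 -0.1] q [ -2.  25. 105.   0.  50. -10.] Mz [ 0. -0. -1.]
shift cm [-0.1 -1.7 -0.1] twist -0.121
proj tcp,tip25 [[271.4 190.8]
 [271.3 196.8]]
[ 2.1  2.2  2.2  2.3  2.5  2.5  2.7  2.7  2.8  2.9  3.1  3.3  3.3  3.8
  3.8  3.9 30.3 31.  33.  33.  33.5 34.8 34.9 36.3 37.4 37.7 37.8 38.1
 38.2 38.6]
```

```bash
python3 -m inch '[{"tx":-0.02,"ty":-0.74,"tz":0,"twist":-0.052,"gripper":-1},{"tx":-0.08,"ty":-1.48,"tz":0,"twist":-0.105,"gripper":-1},{"tx":-0.18,"ty":-2.22,"tz":0,"twist":-0.157,"gripper":-1},{"tx":-0.31,"ty":-2.95,"tz":0,"twist":-0.209,"gripper":-1},{"tx":-0.48,"ty":-3.68,"tz":0,"twist":-0.262,"gripper":-1},{"tx":-0.70,"ty":-4.39,"tz":0,"twist":-0.314,"gripper":-1},{"tx":-0.94,"ty":-5.09,"tz":0,"twist":-0.367,"gripper":-1},{"tx":-1.23,"ty":-5.78,"tz":0,"twist":-0.419,"gripper":-1}]'
cat > st.py <<'E'
from meas import *
from go import go
import sys
from scipy.ndimage import map_coordinates
np.set_printoptions(precision=1,suppress=True)
A=np.array([571.5,-89.7])
def lugs(n):  # sample dark ring at z=42, R 140 : bearings of dark arcs
    c=cam(n); w=cloud(c); s=w.reshape(-1,3); im=c["image"].reshape(-1,3).max(1)
    d=s[:,:2]-A; r=np.hypot(*d.T); m=(r>120)&(r<148)&(s[:,2]>33)&(s[:,2]<50)&(im<70)
    b=np.degrees(np.arctan2(d[m,1],d[m,0])); e=np.exp(1j*np.radians(b*8))
    h=np.histogram(b,bins=72,range=(-180,180))[0]
    print(n,"lug phase (mod45)",(np.degrees(np.angle(e.mean()))/8)%45,"coh",abs(e.mean()),m.sum())
    return c
def tins(n):
    c=lugs(n); w=cloud(c); s=w.reshape(-1,3); r=np.hypot(*(s[:,:2]-A).T)
    m=((np.hypot(*(w[...,:2]-A).transpose(2,0,1))<104)&(w[...,2]>54)&(w[...,2]<74)).astype(np.uint8)
    m=cv2.erode(m,np.ones((2,2),np.uint8)); k,l,st,_=cv2.connectedComponentsWithStats(m,connectivity=4)
    for i in range(1,k):
        if st[i,4]>80:
            p=w[l==i]; p=p[p[:,2]>np.median(p[:,2])-4]; (x,y),R=cv2.minEnclosingCircle(p[:,:2].astype(np.float32))
            print("tin",np.array([x,y,R,np.median(p[:,2]),np.degrees(np.arctan2(y-A[1],x-A[0])),np.hypot(x-A[0],y-A[1])]),st[i,4])
    return c
if __name__=="__main__":
    go(142,float(sys.argv[1]),29); tins(sys.argv[2])
E
python3 st.py 142 scene
```

```text
clock: 7.45
tool_pos: [496.5, 30.4, 28.3]
orientation: [[-0.532, 0.847, 0.002], [0.847, 0.532, 0.001], [-0.0, 0.002, -1.0]]
contact_force: [1.0, 1.7, -0.8]
opening: 0.0
grasp_force: 1.0
t 7.45 pos [496.5  30.4  28.3] R 141.6 b 122.0 yaw 122.2 open 0.03337596334970834 F [ 1.   1.7 -0.8] q [ -5.  21. 112.   0.  47. -37.] Mz [-0.  0. -1.]
shift cm [-0.8 -4.9 -0.1] twist -0.346
scene lug phase (mod45) 40.00517889333322 coh 0.9570861299177911 461
tin [600.  -34.9  28.1  61.8  62.5  61.8] 315
tin [ 629.1 -121.9   34.2   68.7  -29.2   66. ] 546
tin [511.6 -62.5  33.7  68.7 155.6  65.7] 547
tin [ 540.5 -150.2   34.2   68.7 -117.1   68. ] 630
```

The disc now turns with the finger: the lugs moved by 16° and the small tin is at 62.5°. I'll continue to about 142°, then step back and lift.

```bash
python3 -m inch '[{"tx":-0.01,"ty":-0.62,"tz":0,"twist":-0.044,"gripper":-1},{"tx":-0.05,"ty":-1.24,"tz":0,"twist":-0.087,"gripper":-1},{"tx":-0.12,"ty":-1.85,"tz":0,"twist":-0.131,"gripper":-1},{"tx":-0.22,"ty":-2.47,"tz":0,"twist":-0.175,"gripper":-1},{"tx":-0.34,"ty":-3.07,"tz":0,"twist":-0.218,"gripper":-1},{"tx":-0.48,"ty":-3.68,"tz":0,"twist":-0.262,"gripper":-1},{"tx":-0.66,"ty":-4.27,"tz":0,"twist":-0.305,"gripper":-1},{"tx":-0.86,"ty":-4.86,"tz":0,"twist":-0.349,"gripper":-1}]'
python3 -m inch '[{"tx":0,"ty":0.5,"tz":0,"twist":0,"gripper":-1},{"tx":0.1,"ty":1.2,"tz":0,"twist":0,"gripper":-1},{"tx":0.1,"ty":1.2,"tz":-1.5,"twist":0,"gripper":-1},{"tx":0.1,"ty":1.2,"tz":-3,"twist":0,"gripper":-1},{"tx":0.1,"ty":1.2,"tz":-5,"twist":0,"gripper":-1},{"tx":0.1,"ty":1.2,"tz":-7,"twist":0,"gripper":-1},{"tx":0.1,"ty":1.2,"tz":-8,"twist":0,"gripper":-1},{"tx":0.1,"ty":1.2,"tz":-8,"twist":0,"gripper":-1}]'
python3 st.py 42 scene
```

```text
clock: 8.5
tool_pos: [459.4, -2.7, 28.2]
orientation: [[-0.789, 0.614, 0.001], [0.614, 0.789, 0.001], [0.0, 0.001, -1.0]]
contact_force: [0.2, 2.3, 0.6]
opening: -0.1
grasp_force: 1.0
clock: 9.5
tool_pos: [466.5, 7.3, 108.4]
orientation: [[-0.789, 0.614, 0.002], [0.614, 0.789, -0.0], [-0.001, 0.001, -1.0]]
contact_force: [-0.9, 0.9, -0.0]
opening: 0.1
grasp_force: 0.0
t 9.5 pos [466.5   7.3 108.4] R 143.0 b 137.3 yaw 142.1 open 0.06240425416482359 F [-0.9  0.9 -0. ] q [ -8.  13. 110.   0.  57. -60.] Mz [-0.  0. -1.]
shift cm [-16.7  12.8   8. ] twist 1.747
scene lug phase (mod45) 15.480695194946463 coh 0.9555222332735446 462
tin [578.  -27.3  28.   61.9  84.   62.7] 322
tin [ 634.8 -100.2   33.7   68.7   -9.4   64.2] 508
tin [504.9 -83.1  34.2  68.8 174.3  66.9] 556
tin [ 562.4 -157.4   33.9   68.6  -97.6   68.3] 620
```

```bash
python3 -m inch '[{"tx":0,"ty":0,"tz":-2,"twist":0,"gripper":-1},{"tx":-0.5,"ty":0.5,"tz":-4,"twist":0.17,"gripper":-1},{"tx":-3,"ty":2.5,"tz":-4,"twist":0.34,"gripper":-1},{"tx":-6,"ty":5,"tz":-4,"twist":0.51,"gripper":-1},{"tx":-9,"ty":7,"tz":-4,"twist":0.68,"gripper":-1},{"tx":-12,"ty":9,"tz":-4,"twist":0.85,"gripper":-1},{"tx":-15,"ty":11.5,"tz":-4,"twist":1.02,"gripper":-1},{"tx":-16.7,"ty":12.8,"tz":-4,"twist":1.19,"gripper":-1}]'
python3 -m inch '[{"tx":0,"ty":0,"tz":0,"twist":0.14,"gripper":-1},{"tx":0,"ty":0,"tz":0,"twist":0.28,"gripper":-1},{"tx":0,"ty":0,"tz":0,"twist":0.42,"gripper":-1},{"tx":0,"ty":0,"tz":0,"twist":0.557,"gripper":-1},{"tx":0,"ty":0,"tz":0,"twist":0.557,"gripper":-1}]'
python3 st.py 42 top
```

```text
clock: 10.55
tool_pos: [677.6, 5.5, 146.0]
orientation: [[0.283, 0.959, -0.002], [0.959, -0.283, 0.0], [-0.0, -0.002, -1.0]]
contact_force: [0.1, -0.2, -0.4]
opening: -0.1
grasp_force: 0.0
clock: 11.18
tool_pos: [675.7, 5.5, 146.5]
orientation: [[0.742, 0.67, -0.002], [0.67, -0.742, 0.0], [-0.002, -0.002, -1.0]]
contact_force: [-0.2, 0.2, 0.4]
opening: -0.1
grasp_force: 0.0
t 11.175 pos [675.7   5.5 146.5] R 141.1 b 42.4 yaw 42.1 open -0.12378384994958598 F [-0.2  0.2  0.4] q [-5. 27. 80.  0. 72. 42.] Mz [-0. -0. -1.]
shift cm [ 0.1  0.1 11.8] twist 0.001
top lug phase (mod45) 15.589535929966083 coh 0.9757079016858322 228
tin [ 637.7 -100.9   32.    67.8   -9.6   67.1] 205
tin [ 563.7 -155.9   32.8   68.1  -96.7   66.6] 375
tin [505.9 -84.   32.5  67.7 175.1  65.8] 198
```

```bash
python3 -m inch '[{"tx":0.1,"ty":0.1,"tz":2,"twist":0,"gripper":-1},{"tx":0.1,"ty":0.1,"tz":4,"twist":0,"gripper":-1},{"tx":0.1,"ty":0.1,"tz":6,"twist":0,"gripper":-1},{"tx":0.1,"ty":0.1,"tz":8,"twist":0,"gripper":-1},{"tx":0.1,"ty":0.1,"tz":9.5,"twist":0,"gripper":-1},{"tx":0.1,"ty":0.1,"tz":10.5,"twist":0,"gripper":-1},{"tx":0.1,"ty":0.1,"tz":11.3,"twist":0,"gripper":-1},{"tx":0.1,"ty":0.1,"tz":11.8,"twist":0,"gripper":-1}]'
python3 -m inch '[{"tx":-0.02,"ty":-0.74,"tz":0,"twist":-0.052,"gripper":-1},{"tx":-0.08,"ty":-1.48,"tz":0,"twist":-0.105,"gripper":-1},{"tx":-0.18,"ty":-2.22,"tz":0,"twist":-0.157,"gripper":-1},{"tx":-0.31,"ty":-2.95,"tz":0,"twist":-0.209,"gripper":-1},{"tx":-0.48,"ty":-3.68,"tz":0,"twist":-0.262,"gripper":-1},{"tx":-0.70,"ty":-4.39,"tz":0,"twist":-0.314,"gripper":-1},{"tx":-0.94,"ty":-5.09,"tz":0,"twist":-0.367,"gripper":-1},{"tx":-1.23,"ty":-5.78,"tz":0,"twist":-0.419,"gripper":-1}]'
python3 st.py 90 scene
```

```text
clock: 12.22
tool_pos: [677.8, 5.3, 29.8]
orientation: [[0.743, 0.669, 0.0], [0.669, -0.743, 0.0], [0.0, 0.0, -1.0]]
contact_force: [-0.4, 0.3, -0.4]
opening: 0.1
grasp_force: 0.0
clock: 13.22
tool_pos: [631.3, 39.7, 30.7]
orientation: [[0.405, 0.914, 0.004], [0.914, -0.405, -0.001], [0.001, 0.004, -1.0]]
contact_force: [2.3, -1.2, -0.5]
opening: -0.4
grasp_force: 0.9
t 13.225 pos [631.3  39.7  30.7] R 142.6 b 65.2 yaw 66.1 open -0.3849086252375877 F [ 2.3 -1.2 -0.5] q [-3. 30. 95. -0. 55. 21.] Mz [ 0.  0. -1.]
shift cm [-1.3 -6.   0.1] twist -0.417
scene lug phase (mod45) 28.75161139354816 coh 0.9457471606678964 468
tin [563.  -27.4  28.1  61.7  97.8  62.9] 318
tin [635.7 -84.3  34.1  68.6   4.8  64.5] 506
tin [ 504.6  -99.4   34.    68.7 -171.8   67.6] 587
tin [ 577.2 -157.7   33.7   68.6  -85.2   68.2] 604
```

```bash
python3 -m inch '[{"tx":-0.02,"ty":-0.74,"tz":0.05,"twist":-0.052,"gripper":-1},{"tx":-0.08,"ty":-1.48,"tz":0.1,"twist":-0.105,"gripper":-1},{"tx":-0.18,"ty":-2.22,"tz":0.1,"twist":-0.157,"gripper":-1},{"tx":-0.31,"ty":-2.95,"tz":0.1,"twist":-0.209,"gripper":-1},{"tx":-0.48,"ty":-3.68,"tz":0.1,"twist":-0.262,"gripper":-1},{"tx":-0.70,"ty":-4.39,"tz":0.1,"twist":-0.314,"gripper":-1},{"tx":-0.94,"ty":-5.09,"tz":0.1,"twist":-0.367,"gripper":-1},{"tx":-1.23,"ty":-5.78,"tz":0.1,"twist":-0.419,"gripper":-1}]'
python3 -m inch '[{"tx":-0.02,"ty":-0.74,"tz":0,"twist":-0.052,"gripper":-1},{"tx":-0.08,"ty":-1.48,"tz":0,"twist":-0.105,"gripper":-1},{"tx":-0.18,"ty":-2.22,"tz":0,"twist":-0.157,"gripper":-1},{"tx":-0.31,"ty":-2.95,"tz":0,"twist":-0.209,"gripper":-1},{"tx":-0.48,"ty":-3.68,"tz":0,"twist":-0.262,"gripper":-1},{"tx":-0.70,"ty":-4.39,"tz":0,"twist":-0.314,"gripper":-1},{"tx":-0.94,"ty":-5.09,"tz":0,"twist":-0.367,"gripper":-1},{"tx":-1.23,"ty":-5.78,"tz":0,"twist":-0.419,"gripper":-1}]'
python3 st.py 142 scene
```

```text
clock: 14.28
tool_pos: [573.9, 52.6, 30.1]
orientation: [[-0.001, 1.0, 0.004], [1.0, 0.001, 0.001], [0.001, 0.004, -1.0]]
contact_force: [2.0, 0.7, 1.1]
opening: 0.2
grasp_force: 1.0
clock: 15.28
tool_pos: [515.5, 40.5, 29.8]
orientation: [[-0.407, 0.913, 0.003], [0.913, 0.407, 0.001], [-0.0, 0.003, -1.0]]
contact_force: [0.7, 1.7, 1.4]
opening: 0.1
grasp_force: 1.0
t 15.275 pos [515.5  40.5  29.8] R 141.8 b 113.3 yaw 114.0 open 0.06427460705620158 F [0.7 1.7 1.4] q [ -3.  22. 110.   0.  48. -27.] Mz [-0.  0. -1.]
shift cm [-1.6 -6.8  0.1] twist -0.488
scene lug phase (mod45) 31.31021801627684 coh 0.9564760992067581 477
tin [608.9 -38.9  33.7  68.8  53.6  63.1] 483
tin [516.9 -53.9  27.6  61.7 146.8  65.3] 355
tin [ 623.2 -131.3   34.2   68.6  -38.8   66.3] 558
tin [ 531.7 -145.4   34.    68.7 -125.6   68.5] 632
```

```bash
python3 -m inch '[{"tx":-0.01,"ty":-0.62,"tz":0,"twist":-0.044,"gripper":-1},{"tx":-0.05,"ty":-1.24,"tz":0,"twist":-0.087,"gripper":-1},{"tx":-0.12,"ty":-1.85,"tz":0,"twist":-0.131,"gripper":-1},{"tx":-0.22,"ty":-2.47,"tz":0,"twist":-0.175,"gripper":-1},{"tx":-0.34,"ty":-3.07,"tz":0,"twist":-0.218,"gripper":-1},{"tx":-0.48,"ty":-3.68,"tz":0,"twist":-0.262,"gripper":-1},{"tx":-0.66,"ty":-4.27,"tz":0,"twist":-0.305,"gripper":-1},{"tx":-0.86,"ty":-4.86,"tz":0,"twist":-0.349,"gripper":-1}]'
python3 st.py 142 scene
python3 - <<'E'
from h import *
np.set_printoptions(precision=1,suppress=True)
for n,A in(("top0",(572.5,-90)),("scene0",(570.2,-92))):
    w=np.load(n+".npz")["w"].reshape(-1,3); p=w[(w[:,0]>310)&(w[:,0]<420)&(w[:,1]>-110)&(w[:,1]<-20)]
    b=p[(p[:,2]>8)&(p[:,2]<16)&(p[:,0]<395)]; r=cv2.minAreaRect(b[:,:2].astype(np.float32)); print(n,"base",len(b),b.mean(0),r)
    h=p[(p[:,2]>25)&(p[:,2]<50)]; h=h[np.hypot(*(h[:,:2]-A).T)>162]; print("cone",len(h),h.mean(0), h[np.argsort(-h[:,0])[:4]])
    d=h[:,:2].mean(0)-A; e=b[:,:2].mean(0)-A;print("bearing cone",np.degrees(np.arctan2(d[1],d[0])),"base",np.degrees(np.arctan2(e[1],e[0])))
    v=np.linalg.svd(h[:,:2]-h[:,:2].mean(0))[2][0]; print("cone axis",np.degrees(np.arctan2(v[1],v[0])))
E
```

```text
clock: 16.32
tool_pos: [473.9, 12.8, 29.5]
orientation: [[-0.694, 0.72, 0.001], [0.72, 0.694, 0.001], [-0.0, 0.002, -1.0]]
contact_force: [0.0, 2.3, 1.8]
opening: -0.2
grasp_force: 1.0
t 16.325 pos [473.9  12.8  29.5] R 141.5 b 133.6 yaw 134.0 open -0.21714603646250982 F [0.  2.3 1.8] q [ -7.  19. 115.   0.  46. -51.] Mz [-0.  0. -1.]
shift cm [-0.1 -2.1  0. ] twist -0.14
scene lug phase (mod45) 6.433628350628812 coh 0.9556770609773676 476
tin [588.  -29.2  33.7  68.7  74.8  62.7] 487
tin [ 633.  -110.8   34.3   68.7  -18.9   65.1] 534
tin [506.6 -73.5  28.2  61.8 166.   66.9] 373
tin [ 552.5 -155.    34.1   68.7 -106.2   68.1] 623
top0 base 254 [358.4 -62.8  11.8] ((360.0330505371094, -63.876373291015625), (69.00157928466797, 49.429100036621094), 82.6875991821289)
cone 113 [371.6 -65.1  38.6] [[403.8 -68.2  37.4]
 [400.9 -71.5  35.1]
 [400.8 -68.4  36. ]
 [397.9 -71.4  36.8]]
bearing cone 172.9378528397501 base 172.753603486225
cone axis 172.0148257309835
scene0 base 392 [353.6 -71.6  12.6] ((357.54571533203125, -65.3559799194336), (71.37006378173828, 49.938140869140625), 83.89378356933594)
cone 195 [367.8 -68.8  38.1] [[399.9 -70.6  39.1]
 [399.2 -71.7  36.8]
 [396.9 -71.2  37.9]
 [396.7 -66.3  35.6]]
bearing cone 173.46135290955712 base 174.62040610376178
cone axis 174.8822383517106
```

```bash
python3 -m inch '[{"tx":0,"ty":-0.4,"tz":0,"twist":-0.028,"gripper":-1},{"tx":-0.02,"ty":-0.8,"tz":0,"twist":-0.056,"gripper":-1},{"tx":-0.05,"ty":-1.2,"tz":0,"twist":-0.085,"gripper":-1},{"tx":-0.1,"ty":-1.55,"tz":0,"twist":-0.11,"gripper":-1},{"tx":-0.13,"ty":-1.85,"tz":0,"twist":-0.13,"gripper":-1},{"tx":-0.15,"ty":-2.1,"tz":0,"twist":-0.148,"gripper":-1},{"tx":-0.15,"ty":-2.1,"tz":0,"twist":-0.148,"gripper":-1}]'
python3 st.py 142 scene
```

```text
clock: 17.25
tool_pos: [459.2, -3.6, 29.0]
orientation: [[-0.793, 0.609, -0.0], [0.609, 0.793, -0.0], [-0.0, -0.0, -1.0]]
contact_force: [0.2, 0.1, 0.4]
opening: 0.1
grasp_force: 0.3
t 17.25 pos [459.2  -3.6  29. ] R 141.6 b 142.5 yaw 142.5 open 0.13586507739300108 F [0.2 0.1 0.4] q [ -9.  19. 117.  -0.  45. -62.] Mz [-0. -0. -1.]
shift cm [ 0.   0.1 -0. ] twist 0.009
scene lug phase (mod45) 15.462481904535926 coh 0.9555702248758041 483
tin [577.9 -25.9  34.3  68.8  84.3  64.2] 491
tin [ 635.1 -100.3   33.5   68.6   -9.5   64.5] 517
tin [505.  -83.7  28.4  61.7 174.9  66.8] 380
tin [ 562.6 -156.9   34.6   68.7  -97.5   67.8] 618
```

The seat and tin are now on the pointer's line at about 173°. I'll back off, lift and check from above.

```bash
python3 -m inch '[{"tx":0,"ty":0.5,"tz":0,"twist":0,"gripper":-1},{"tx":0.2,"ty":1.3,"tz":0,"twist":0,"gripper":-1},{"tx":0.2,"ty":1.5,"tz":-2,"twist":0,"gripper":-1},{"tx":0.2,"ty":1.5,"tz":-5,"twist":0,"gripper":-1},{"tx":0.2,"ty":1.5,"tz":-9,"twist":0,"gripper":-1},{"tx":0.2,"ty":1.5,"tz":-13,"twist":0,"gripper":-1},{"tx":0.2,"ty":1.5,"tz":-17,"twist":0,"gripper":-1},{"tx":0.2,"ty":1.5,"tz":-18,"twist":0,"gripper":-1}]'
python3 -m inch '[{"tx":3,"ty":3,"tz":0,"twist":0,"gripper":-1},{"tx":7,"ty":7,"tz":0,"twist":0,"gripper":-1},{"tx":11,"ty":11,"tz":0,"twist":0,"gripper":-1},{"tx":14,"ty":14,"tz":0,"twist":0,"gripper":-1},{"tx":17,"ty":17,"tz":0,"twist":0,"gripper":-1},{"tx":18,"ty":18,"tz":0,"twist":0,"gripper":-1},{"tx":18,"ty":18,"tz":0,"twist":0,"gripper":-1}]'
python3 st.py 142 scene
python3 - <<'E'
from st import *
c=tins("top");cv2.imwrite("pics/end.png",cv2.resize(c["image"][125:275,185:385,::-1],(800,600),interpolation=cv2.INTER_CUBIC))
w=cloud(c)
for n,(u0,v0,r,h) in dict(bolt=(212,226,8,15),timer=(361,250,25,9),box=(204,158,14,12)).items():
    s=w[v0-r:v0+r,u0-r:u0+r].reshape(-1,3); s=s[(s[:,2]>h)&(s[:,2]<70)]; print(n,s.mean(0) if len(s) else None)
E
```

```text
clock: 18.3
tool_pos: [468.4, 10.1, 211.5]
orientation: [[-0.794, 0.609, 0.005], [0.609, 0.794, -0.001], [-0.004, 0.003, -1.0]]
contact_force: [0.6, 0.7, -0.5]
opening: -0.1
grasp_force: 0.0
clock: 19.18
tool_pos: [433.0, 262.4, 208.0]
orientation: [[-0.794, 0.607, -0.002], [0.607, 0.794, -0.002], [0.0, -0.002, -1.0]]
contact_force: [-0.4, -0.4, 0.6]
opening: 0.1
grasp_force: 0.0
t 19.175 pos [433.  262.4 208. ] R 378.3 b 111.5 yaw 142.6 open 0.05100710447421109 F [-0.4 -0.4  0.6] q [ 23.  11.  97.  -0.  73. -29.] Mz [ 0. -0. -1.]
shift cm [-18.2 -19.4  17.9] twist 0.01
scene lug phase (mod45) 15.574709488662881 coh 0.9560441299091667 466
tin [577.4 -26.6  35.   68.7  84.6  63.4] 490
tin [635.1 -99.9  34.   68.8  -9.1  64.4] 515
tin [505.  -84.3  28.1  61.7 175.4  66.8] 373
tin [ 561.9 -157.2   34.3   68.6  -98.1   68.1] 617
top lug phase (mod45) 15.600190992104443 coh 0.9762176374947097 298
tin [636.7 -98.8  32.9  68.1  -8.   65.9] 371
tin [579.2 -25.8  33.   67.9  83.1  64.4] 355
tin [ 563.7 -155.5   33.1   67.9  -96.8   66.2] 380
tin [505.7 -83.6  26.9  61.1 174.7  66.1] 241
bolt [435.  141.7  50.1]
timer [ 377.7 -314.7   16.5]
box [644.6 176.   22.7]
```

View pics/end.png

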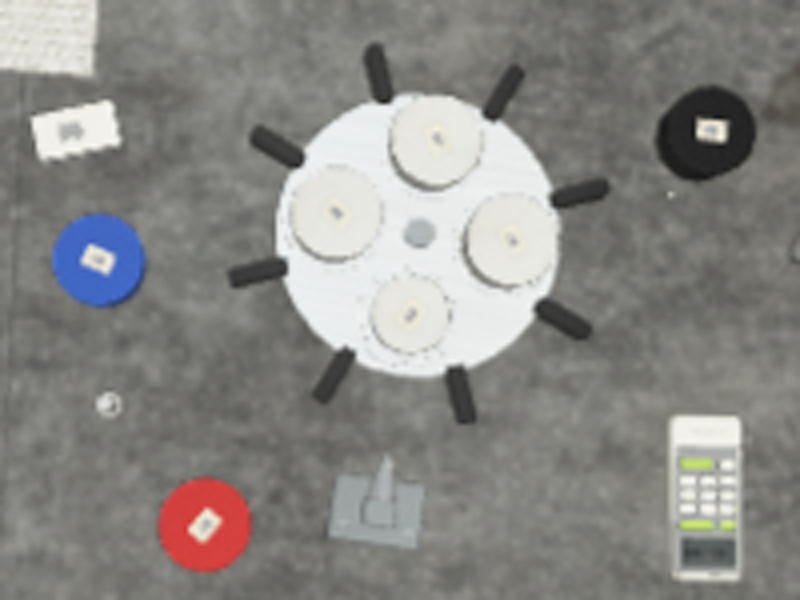

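The end view shows the small tin at (410,313), between the hub (420,233) and the cone tip (388,458), about 2 mm off the pointer's line. All the tins are seated, the bystanders have not moved, and the arm is clear.

```bash
python3 -c "
from plant import *
print(close_job())"
```

```text
the job is handed in; nothing more can be done
None
```

I turned the carousel until the small tin stood about 2 mm off the pointer's line, with all four tins seated and the bolt, timer and white box unmoved. The arm was clear when I handed the job in at about 19 s; no verdict was shown.

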